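Nudge the large mounted lens into its recess and close the keeper

TASK

Nudge the larger of the two round mounted lenses across the jig plate, sliding it and never lifting or carrying it, until it drops over the edge of the round recess and lies flat in it. Then push the keeper arm by its upright peg until it stands fully over the edge of the seated lens, and come away. Leave the small lens and all the other things where they are.

Things in the scene. Friction and masses are not known exactly. Their poses are not given: they have to be found in the camera images.
- jig: flat aluminium plate 120 x 240 x 20 mm, fixed to the bench; its flat top (the deck) is 20 mm above the bench. Origin: centre of its underside; x across the short side, away from the robot at yaw 0; y along the long side; z up. The round recess is at (-25, 0) mm, the keeper's pivot at (45, 0) mm in this frame
- recess (a point): centre of the floor of the round recess in the deck: 49 mm across, 8 mm deep, so its floor is 12 mm above the bench. It is lined with a thin grey pad. Axes as the jig's
- lens: the larger mounted lens: a loose flat black disc with a glass face, 46 mm in diameter, 10 mm thick, about 60 g, lying on the deck to the left or right of the recess. Origin: centre of its underside. It has 3 mm of play in the recess and stands 2 mm proud of the deck when seated. Its centre is 59 to 82 mm from the recess centre at the start
- small_lens: the smaller mounted lens, a loose flat black disc 30 mm in diameter, 10 mm thick, lying on the deck on the other side of the recess; not to be moved. Origin: centre of its underside
- keeper (a joint): angle of the keeper (rad): a flat steel arm 14 mm wide that swings level, 4 to 10 mm above the deck, about the upright pivot, its end 60 mm from the pivot. 0: swung aside, pointing along the jig's +y; it grows counter-clockwise seen from above; 1.57: pointing along the jig's -x, over the edge of the recess; stop at 1.62. It starts between 0 and 0.3. Light friction (below 1 N at the peg), no spring, stays where it is left
- pivot (a point): the keeper's pivot axis, at the height of the arm's top (10 mm above the deck)
- peg (a point): centre of the top of the black upright peg on the keeper arm, 45 mm from the pivot axis; the peg is 12 mm in diameter and rises from the arm (10 mm above the deck) to 36 mm above the deck
- capacitor: loose dark blue can, 18 mm in diameter, 32 mm tall, standing on the deck at the far right; bystander. Origin: centre of its underside
- heatsink: loose black finned heatsink 24 x 32 x 18 mm on the bench before the jig; bystander. Origin: centre of its underside
- trafo: loose small transformer 26 x 30 x 26 mm on the bench at the jig's right end; bystander. Origin: centre of its underside
- board: loose small circuit board 30 x 62 x 11 mm on the bench behind the jig; bystander. Origin: centre of its underside
- pot: loose white round potentiometer body 34 mm across, 27 mm tall, on the bench before the jig; bystander. Origin: centre of its underside
- tape: loose roll of amber tape 65 mm across, 19 mm tall, on the bench to the right; bystander. Origin: centre of its underside
Mind the look-alikes: they are no part of the job. What is shaped like the lens but pink or red is not meant.

How it is judged:
By the outcome, as a careful person would: the job done as asked, in the order asked, and still so for the second after the job is handed in, with the robot touching nothing.
It also fails if it takes over 45 s, if anything falls off the work surface, if the arm or the gripper's body presses on something with over 40 N, if the wrist force passes 120 N, or if a joint passes its speed limit or range.

ROBOT

A 6-joint arm with a two-finger parallel gripper is mounted at the origin on a cart in front of the work surface, level with it; the furniture and walls round the work are solid. World frame = base frame: x ahead of the robot, y to its left, z up, the work surface at z = 0. Lengths are in mm, angles in rad, forces in N, time in s.
With the tool pointing down it reaches from about 400 to 925 mm from the base axis. Payload 12.5 kg.
Tool frame: the origin (TCP) lies on the front face of the gripper's body, between the roots of the fingers; the fingertips stand 78 mm ahead of it and the grasp point (between the pads) lies 59 mm ahead of it (env.nose_length is the distance from the TCP to the fingertips, in mm); z points along the fingers, y is the line along which they close (so a half turn about z gives the same grasp; the last joint's range is limited). The gripper opens to 95 mm and grips with 3 to 60 N. Pads are 20 mm wide; open, the fingers measure 119 mm over their backs; the gripper's body (75 mm by 180 mm) begins 59 mm behind the grasp point.
Start: joints at [-0.106, 0.491, 1.559, -0, 1.092, -0.106], TCP at [625.01, 0.022, 292.261] pointing down, gripper open.
Joint ranges: [-3.1, 3.1], [-0.84, 2.19], [0.05, 2.79], [-1.13, 4.28], [0.06, 2.93], [-2.69, 2.69]. Speed limits (rad/s): [2.22, 2.22, 2.79, 3.14, 3.14, 3.14].

INTERFACE

Orientations are given as [roll, pitch, yaw] about the fixed x, y, z axes, in that order (R = Rz(yaw) Ry(pitch) Rx(roll)).
In Python, from cell import env gives the robot as it stands.
- The arm moves only by the tool jog_arm, never from a script. Its argument "motion" is a list of rows, each a list of 7 numbers: the turn, a rotation vector about the tool's x, y, z in degrees, then the shift along the tool's x, y, z in mm, then the finger opening in mm, from 0 to 95.1. In form: [[wx, wy, wz, x, y, z, hand], ...]. A call has 1 to 10 rows; each row shifts and turns the commanded pose from where the row before left it, along the tool's axes as they then stand; what a row does not reach is not made up. A row lasts 1/8 s, in which the tool goes at most 62.5 mm and 10.7 degrees, less where a joint would pass 70% of its speed; a pose out of reach is approached as far as the arm can. A call is refused whole if a number of a shift passes 62.5 or a number of a turn 10.7, either way. A call with a gripper value outside its range is refused whole. The fingers move at their own pace and stop on an object; the grip force is fixed at half the most. Time passes only in rows, so rows that do not move let the fingers close. It gives the time, the measured TCP pose, the force, the opening and the grip force at its end, in the units of the state.
- env.state(): the state, without advancing time (a new reading comes with each control period).
- env.read_camera(name): name is "scene" or "side" or "wrist"; returns a dict with "color" (420x560x3 uint8, red, green, blue), "z_map" (420x560 float32, mm along the optical axis (not along the pixel's ray), 0 where there is no reading), "camera_matrix" (3x3 intrinsics, pixels), "world_to_cam" (4x4, takes a point from world to camera coordinates). Camera axes: x right, y up, looking along -z (the intrinsics and any distortion apply to the point x, -y, -z); pixel columns grow to the right and rows downward; lengths in mm; the calibration is good to about 2 mm. A picture is of the moment at which its call begins.
- env.job_done(): hands the job in; it is judged then, once.
Trained networks look in the newest picture that a camera, given by its name, has taken for a name from the list of things; names that differ only in an ending like _2 or _b are one class to them, and where a whole thing is asked for, a point or a joint stands for the part that bears it (a point fixed in the world has none). Each returns a list of dicts, best first, with "score" (0 to 1); they miss things now and then, are a little off and sometimes report something else, mostly with a low value. They report only what shows in the picture. A call takes as long as a camera call. They do not tell look-alikes from the thing itself.
- env.recognise(camera, thing): "location" ([column, row] in pixels, amid what is visible of it).
The state is a dict: "t": time; "joints": joint angles; "qvel": joint speeds; "tau": joint torques, N m; "eef_pos": TCP position; "tcp_rot": TCP orientation; "ft_force": force on the tool from outside, world axes, zero at the start; "moment": the same for the moment, N m; "opening": opening from 0.0 (shut) to 1.0 (fully open); "grip_force": force on a finger pad.
Only numpy, scipy, OpenCV 4.12 (cv2) and the standard library are available. Lean on these libraries where they do the work, as an engineer would, in place of code of your own. Each camera call takes 0.05 s, during which the arm holds its last target. There are 200 camera calls.

## Working session

There is one attempt and no reset: what is moved stays moved. The work goes in short steps, Python scripts to look and compute and a tool call to move; the robot and the scene stay as the last step left them, time stands still between calls to the robot, and variables do not carry over. Pictures are saved under pics/ and viewed, at most 13 in all, crops included, and the job is handed in when it is done.

Besides the shell and the picture viewer there is one more tool, called by a JSON object that holds its "fn" and its "kwargs", one argument or row to a line. jog_arm: Moves the arm, as the interface text tells. Its arguments: {"type":"object","properties":{"motion":{"type":"array"}},"required":["motion"]}

```bash
ls; mkdir -p pics; cat > h.py <<'E'
import numpy as np, cv2
from cell import env
def shot(n,f=None):
    r=env.read_camera(n)
    if f: cv2.imwrite('pics/'+f,r['color'][:,:,::-1])
    return r
def ray(r,u,v):
    K=r['camera_matrix'];M=np.linalg.inv(r['world_to_cam'])
    d=np.array([(u-K[0,2])/K[0,0],-(v-K[1,2])/K[1,1],-1.])
    return M[:3,3],M[:3,:3]@d
def atz(r,u,v,z):
    o,d=ray(r,u,v);return o+d*(z-o[2])/d[2]
def bydepth(r,u,v):
    o,d=ray(r,u,v);return o+d*r['z_map'][int(round(v)),int(round(u))]
def proj(r,p):
    c=(r['world_to_cam']@np.append(p,1))[:3];K=r['camera_matrix']
    return [K[0,0]*c[0]/-c[2]+K[0,2],K[1,1]*-c[1]/-c[2]+K[1,2]]
E
python3 - <<'E'
from h import *
np.set_printoptions(precision=1,suppress=True)
for n in ['scene','wrist']:
    r=shot(n,n+'0.png')
    for t in ['jig','lens','small_lens','keeper','peg','recess','pivot','capacitor']:
        for d in env.recognise(n,t)[:3]:
            u,v=d['location'];print(n,t,round(d['score'],2),np.array([u,v]),bydepth(r,u,v))
E
```

```text
pics
scene jig 0.66 [238.  198.1] [516.5  59.3  12.1]
scene lens 0.77 [259. 246.] [ 436.4 -109.2   12.7]
scene lens 0.67 [204.2 236.9] [361.2  19.2   6.4]
scene lens 0.49 [287.1 237.1] [ 509.1 -138.4   11.1]
scene small_lens 0.54 [230.4 224.2] [430.4  -7.2  21.7]
scene small_lens 0.5 [195.3 205.6] [413.6 120.1  13.5]
scene keeper 0.54 [237.8 178.2] [557.4 103.6  32.5]
scene peg 0.58 [235.6 181.6] [554.1 110.9  16.8]
scene peg 0.58 [239.1 192.5] [528.8  67.7  19.7]
scene peg 0.32 [231.5 224.9] [428.7 -13.7  25.3]
scene recess 0.84 [234.6 194.2] [520.2  77.7  12.3]
scene pivot 0.66 [234.8 194.8] [521.1  78.2   8.9]
scene capacitor 0.39 [272.7 194.8] [573.8 -20.9  39.6]
wrist jig 0.85 [179.9 102.3] [527.8  76.3  19.7]
wrist jig 0.24 [163.9 175.1] [509.9   8.1  29.2]
wrist lens 0.8 [112.3 271.3] [ 438.3 -102.3   10.4]
wrist lens 0.69 [195.1 280.7] [ 528.4 -113.9    9.7]
wrist lens 0.62 [166.1 177.8] [512.1   5.6  30.2]
wrist small_lens 0.81 [114.5  18.4] [479.1 146.6  31.7]
wrist keeper 0.91 [208.5  67.5] [558.5 106.4  30.3]
wrist keeper 0.67 [245. 247.] [586.3 -68.2  24.8]
wrist peg 0.62 [207.   66.6] [556.8 107.4  28. ]
wrist recess 0.69 [179.7 104. ] [527.7  74.8  20.7]
wrist pivot 0.71 [179.2 100.6] [527.1  77.9  19.1]
wrist capacitor 0.74 [225.8 197. ] [572.8  -8.2  52.3]
```

View pics/scene0.png

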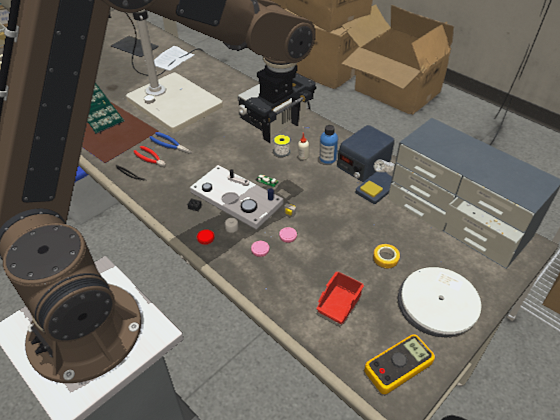

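View pics/wrist0.png

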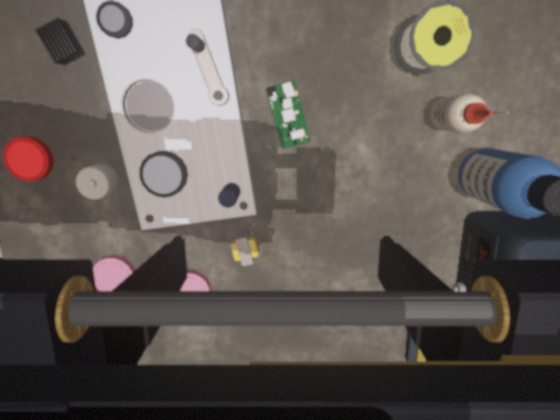

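The wrist view shows the jig with its far end cut off. The larger black lens is at (163,174), the recess at (150,106), the small lens at (115,19), the keeper pivot at (218,96) and the peg at (195,43). The look-alikes are the pink discs (112,272) and (195,285) and the red disc (27,159). The lens at (163,174) is the one meant: it is black with a glass face, it lies on the deck, and it is the larger. I'll measure it and confirm it in a crop.

```bash
python3 - <<'E'
from h import *
np.set_printoptions(precision=1,suppress=True)
r=shot('wrist'); im=r['color'][:,:,::-1].copy()
g=cv2.cvtColor(im,cv2.COLOR_BGR2GRAY)
print(cv2.HoughCircles(g,cv2.HOUGH_GRADIENT,1,30,param1=100,param2=18,minRadius=13,maxRadius=30))
for n,u,v,z in [('lens',163,174,30),('recess',150,106,20),('small',115,19,30),('pivot',218,96,30),('peg',195,43,56),('cap',229,194,52),('cornerBR',255,214,20),('cornerBL',141,230,20)]:
    print(n,atz(r,u,v,z),bydepth(r,u,v))
c=cv2.resize(im[0:240,60:300],None,fx=2.5,fy=2.5,interpolation=cv2.INTER_CUBIC)
cv2.imwrite('pics/crop1.png',c)
print(env.state()['tcp_rot'],env.state()['ft_force'], r['world_to_cam'])
E
```

```text
[[[163.5 173.5  23.8]
  [146.5 106.5  26.6]
  [491.5 177.5  29.4]
  [ 90.5 181.5  15.2]
  [109.5  18.5  14.1]
  [468.5 113.5  19.3]
  [519.5 188.5  28.3]
  [439.5  37.5  27.1]
  [486.5 290.5  14.7]
  [109.5 281.5  23.4]
  [189.5 291.5  22.2]
  [481.5 321.5  21.4]]]
lens [509.4   9.3  30. ] [509.4   9.3  29.9]
recess [499.2  73.   20. ] [496.5  73.   12.1]
small [478.8 146.4  30. ] [478.7 146.5  29.6]
pivot [566.   81.8  30. ] [566.3  81.7  32.1]
peg [553.3 122.9  56. ] [553.4 122.8  56.9]
cap [575.9  -5.5  52. ] [576.   -5.4  52.5]
cornerBR [597. -34.  20.] [595.4 -40.   -0.5]
cornerBL [478.4 -51.3  20. ] [469.5 -58.8  -2.2]
[ 3.1 -0.   1.6] [-0.5  0.  -0.3] [[   1.    -0.    -0.  -624.7]
 [   0.     1.    -0.3   28.6]
 [   0.     0.3    1.  -390.5]
 [   0.     0.     0.     1. ]]
```

View pics/crop1.png

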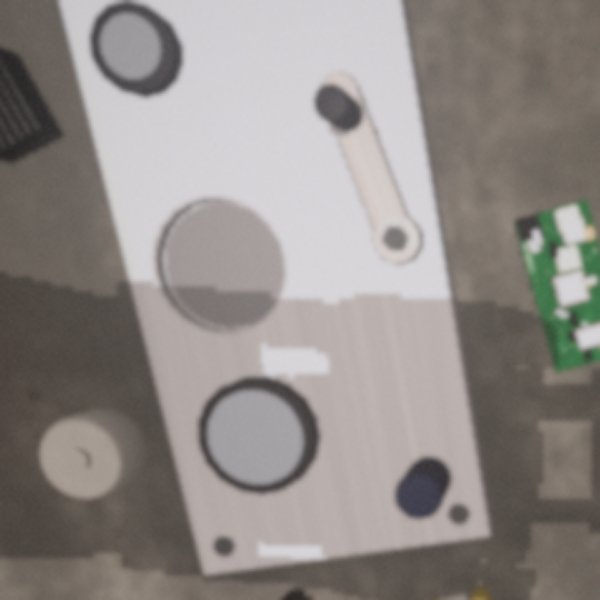

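The crop confirms it: the black-rimmed glass disc at crop (258,434) is the larger lens. The recess is empty at (222,263), the small lens is at (136,48), the keeper points along +y, and the capacitor is at (423,488). The measured sizes and distances fit the descriptions: lens to recess 65 mm, recess to pivot 69 mm, jig yaw about 0.145.

The plan is to part the fingers 30 mm so they cradle the disc, then push from the -y side.

{"fn": "jog_arm", "kwargs": {
  "motion": [
    [0,0,0,-8.7,-27,20,30],
    [0,0,0,-8.7,-27,30,30],
    [0,0,0,-8.7,-27,30,30],
    [0,0,0,-8.6,-26.9,30,30],
    [0,0,-5,0,0,20,30],
    [0,0,-4.9,0,0,20,30],
    [0,0,0,0,0,0,30],
    [0,0,0,0,0,0,30]
  ]
}}

```text
t: 1.95
eef_pos: [517.4, -34.7, 142.9]
tcp_rot: [3.141, 0.0, 1.742]
ft_force: [0.6, 0.6, 1.0]
opening: 0.32
grip_force: 0.0
```

```bash
python3 - <<'E'
from h import *
np.set_printoptions(precision=2,suppress=True)
r=shot('wrist','wrist1.png');s=env.state();print(s['t'],s['eef_pos'],s['tcp_rot'],s['ft_force'],s['opening'])
for p in [(509.4,9.6,30),(498.2,73.7,20)]: print(proj(r,p))
for t in ['lens','recess','peg']: print(t,[(d['location'],d['score']) for d in env.recognise('wrist',t)])
E
```

```text
2.0 [517.48 -34.68 143.01] [3.14 0.   1.74] [-0.27 -0.03  0.35] 0.31411909810480493
[np.float64(281.44422730124296), np.float64(157.59622857161273)]
[np.float64(281.1206617185354), np.float64(33.55263107341116)]
lens [([268.4, 342.8], 0.92), ([40.6, 88.2], 0.91), ([326.2, 102.8], 0.68), ([281.1, 158.7], 0.67)]
recess [([329.0, 102.4], 0.9)]
peg [([413.6, 27.5], 0.8)]
```

View pics/wrist1.png

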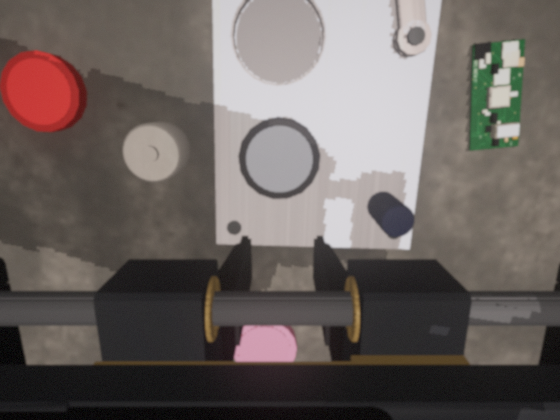

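The lens at (279,158) and the recess at (279,38) are both straight ahead of the finger gap, about 1 mm to the left. I'll descend behind the lens and start pushing.

{"fn": "jog_arm", "kwargs": {
  "motion": [
    [0,0,0,0,-1,15,30],
    [0,0,0,0,0,15,30],
    [0,0,0,0,0,11,30],
    [0,0,0,5,0,0,30],
    [0,0,0,5,0,0,30],
    [0,0,0,3,0,0,30],
    [0,0,0,4,0,0,30],
    [0,0,0,4,0,0,30],
    [0,0,0,4,0,0,30],
    [0,0,0,4,0,0,30]
  ]
}}

```text
t: 3.4
eef_pos: [511.1, -6.0, 101.3]
tcp_rot: [3.141, 0.0, 1.744]
ft_force: [-0.3, -0.5, 0.5]
opening: 0.318
grip_force: 0.5
```

{"fn": "jog_arm", "kwargs": {
  "motion": [
    [0,0,0,4,0,0,30],
    [0,0,0,4,0,0,30],
    [0,0,0,4,0,0,30],
    [0,0,0,4,0,0,30],
    [0,0,0,4,0,0,30],
    [0,0,0,3,0,0,30],
    [0,0,0,0,0,0,30]
  ]
}}

```text
t: 4.28
eef_pos: [507.1, 16.6, 101.2]
tcp_rot: [-3.142, -0.0, 1.744]
ft_force: [0.2, -0.5, -0.6]
opening: 0.315
grip_force: 0.0
```

```bash
python3 - <<'E'
from h import *
np.set_printoptions(precision=2,suppress=True)
r=shot('wrist','wrist2.png');s=env.state();print(s['t'],s['eef_pos'],s['tcp_rot'],s['ft_force'],s['opening'])
r=shot('side','side2.png')
E
```

```text
4.325 [507.14  16.5  101.21] [-3.14 -0.    1.74] [ 0.12 -0.86  0.08] 0.31507456889682894
```

View pics/wrist2.png

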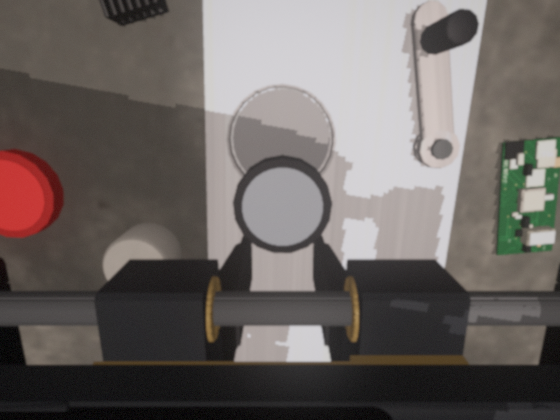

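The lens at (282,205) is cradled and lined up with the recess at (282,136), about 28 mm ahead. I'll keep pushing slowly.

{"fn": "jog_arm", "kwargs": {
  "motion": [
    [0,0,0,3,0,0,30],
    [0,0,0,3,0,0,30],
    [0,0,0,3,0,0,30],
    [0,0,0,3,0,0,30],
    [0,0,0,3,0,0,30],
    [0,0,0,3,0,0,30],
    [0,0,0,3,0,0,30],
    [0,0,0,2,0,0,30],
    [0,0,0,2,0,0,30],
    [0,0,0,0,0,0,30]
  ]
}}

```text
t: 5.62
eef_pos: [502.9, 41.1, 101.2]
tcp_rot: [3.142, -0.0, 1.744]
ft_force: [-0.1, 0.2, 0.2]
opening: 0.314
grip_force: 0.0
```

```bash
cat > m.py <<'E'
from h import *
import sys
np.set_printoptions(precision=1,suppress=True)
r=shot('wrist',sys.argv[1]);s=env.state();print(s['t'],s['eef_pos'],s['ft_force'])
for t in ['lens','recess','peg']: print(t,[(d['location'],round(d['score'],2)) for d in env.recognise('wrist',t)])
for u,v in [(282,136),(282,110),(282,165),(260,136),(305,136)]: print(bydepth(r,u,v))
E
python3 m.py wrist3.png
```

```text
5.675 [502.9  41.1 101.2] [ 0.2 -0.2  0.1]
lens [([31.0, 237.8], 0.93), ([284.0, 203.9], 0.56)]
recess [([350.7, 125.6], 0.85)]
peg [([429.6, 132.0], 0.78)]
[492.5  99.4  19.5]
[490.5 110.9  19.9]
[494.8  86.6  22.8]
[482.5  97.8  20.4]
[502.9 101.3  20.8]
```

View pics/wrist3.png

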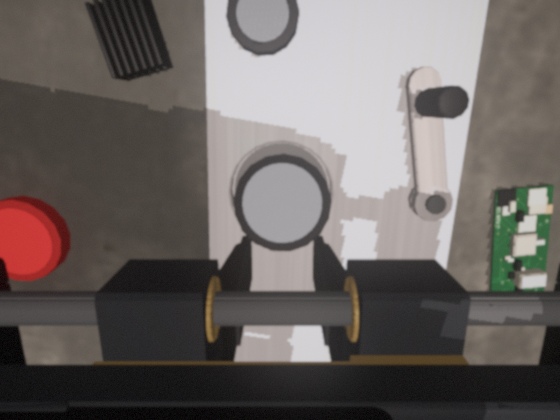

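The lens at (282,201) mostly covers the recess, whose far rim still shows at row 143. It has not dropped yet. I'll push a few more millimetres in small steps.

{"fn": "jog_arm", "kwargs": {
  "motion": [
    [0,0,0,1.5,0,0,30],
    [0,0,0,1.5,0,0,30],
    [0,0,0,1.5,0,0,30],
    [0,0,0,0,0,0,30],
    [0,0,0,0,0,0,30]
  ]
}}

```text
t: 6.45
eef_pos: [502.2, 45.5, 101.3]
tcp_rot: [3.141, 0.0, 1.744]
ft_force: [1.2, -0.2, -0.1]
opening: 0.317
grip_force: 0.0
```

```bash
cat > m.py <<'E'
from h import *
import sys
np.set_printoptions(precision=1,suppress=True)
r=shot('wrist',sys.argv[1]);s=env.state();print(s['t'],s['eef_pos'],s['ft_force'])
for v in range(130,250,10): print(v,bydepth(r,282,v))
for u in range(230,340,12): print(u,bydepth(r,u,200))
E
python3 m.py wrist4.png
```

```text
6.5 [502.1  45.4 101.3] [-0.1  0.8 -0.5]
130 [491.4 106.4  18.8]
140 [492.2 102.   20.2]
150 [492.9  97.4  19.7]
160 [493.7  92.9  20.3]
170 [494.5  88.5  22. ]
180 [495.3  83.9  22.2]
190 [496.2  78.9  21.4]
200 [497.   74.1  21.4]
210 [497.8  69.5  22.5]
220 [498.8  64.1  20.8]
230 [499.7  58.9  20.4]
240 [500.4  54.6  22.9]
230 [472.2  69.2  19. ]
242 [478.1  70.8  21.3]
254 [483.8  71.8  21.5]
266 [489.7 116.7 193.4]
278 [495.1  73.9  22. ]
290 [500.7  74.9  22.1]
302 [506.5  75.7  21. ]
314 [511.9  77.   22.6]
326 [517.7  77.8  21.9]
338 [524.   78.1  18.4]
```

The depth shows the top of the lens level at about z = 22 all across, centred at about (498,72). That means it is seated flat and 2 mm proud. I'll back off, rise, and go behind the peg with closed fingers turned by 47°.

{"fn": "jog_arm", "kwargs": {
  "motion": [
    [0,0,0,-7.5,0,0,30],
    [0,0,0,-7.5,0,0,30],
    [0,0,0,0,0,-30,20],
    [0,0,0,0,0,-30,0],
    [0,0,-9.4,0,0,0,0],
    [0,0,9.4,34,27,0,0],
    [0,0,0,34,27,0,0],
    [0,0,0,34,27,0,0],
    [0,0,-9.4,0,0,0,0],
    [0,0,-9.4,0,0,0,0]
  ]
}}

```text
t: 7.75
eef_pos: [560.6, 147.9, 161.0]
tcp_rot: [-3.141, -0.0, 2.078]
ft_force: [0.3, -0.5, 0.0]
opening: 0.003
grip_force: 0.0
```

{"fn": "jog_arm", "kwargs": {
  "motion": [
    [0,0,-9.4,0,0,0,0],
    [0,0,-9.4,0,0,0,0],
    [0,0,-9.4,0,0,0,0],
    [0,0,0,0,0,0,0],
    [0,0,0,0,0,0,0]
  ]
}}

```text
t: 8.38
eef_pos: [560.6, 147.6, 161.2]
tcp_rot: [3.142, 0.0, 2.56]
ft_force: [0.4, 1.0, -0.3]
opening: 0.007
grip_force: 0.0
```

```bash
python3 - <<'E'
from h import *
np.set_printoptions(precision=2,suppress=True)
r=shot('wrist','wrist5.png');s=env.state();print(s['t'],s['eef_pos'],s['tcp_rot'],s['ft_force'],s['opening'])
for p in [(553,123,56),(567,82.5,30),(498,72.5,22),tuple(s['eef_pos']+[0,0,-78])]: print(proj(r,p))
print([(d['location'],bydepth(r,*d['location'])) for d in env.recognise('wrist','peg')])
E
```

```text
8.425 [560.53 147.72 161.24] [3.14 0.   2.56] [-0.12 -0.95 -0.4 ] 0.003339009249618543
[np.float64(238.66274788402825), np.float64(251.0612036318281)]
[np.float64(205.12931670839043), np.float64(284.20654171642803)]
[np.float64(131.68343051863656), np.float64(204.96877547849348)]
[np.float64(282.1790882281687), np.float64(258.0377464608412)]
[([243.7, 233.3], array([547.47, 129.48,  48.78]))]
```

View pics/wrist5.png

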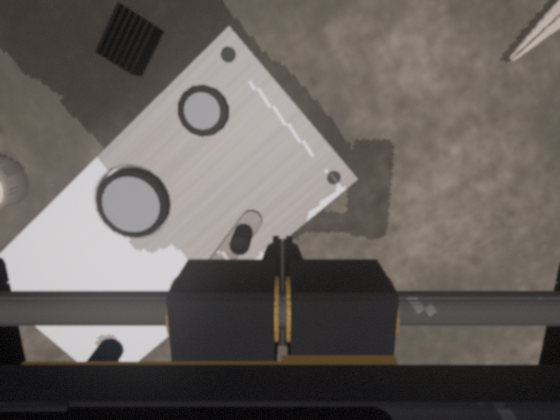

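The lens at (133,200) lies in the recess, the peg is at (240,240), and the closed fingers at (282,240) stand on its far side. I'll go 7 mm sideways, down beside the peg, and then along its arc.

{"fn": "jog_arm", "kwargs": {
  "motion": [
    [0,0,0,-7.3,1.2,0,0],
    [0,0,0,0,0,15,0],
    [0,0,0,0,0,15,0],
    [0,0,0,0,0,15,0],
    [0,0,0,0,-4,0,0],
    [0,0,0,0,-4,0,0],
    [0,0,0,1.8,-2.8,0,0],
    [0,0,0,1.8,-2.8,0,0],
    [0,0,0,1.9,-2.8,0,0],
    [0,0,0,0,0,0,0]
  ]
}}

```text
t: 9.72
eef_pos: [553.5, 134.2, 116.5]
tcp_rot: [3.141, 0.0, 2.564]
ft_force: [-0.2, 0.6, 0.3]
opening: 0.002
grip_force: 0.1
```

```bash
python3 - <<'E'
from h import *
np.set_printoptions(precision=2,suppress=True)
r=shot('wrist','wrist6.png');s=env.state();print(s['t'],s['eef_pos'],s['tcp_rot'],s['ft_force'],s['opening'])
E
```

```text
9.775 [553.61 134.2  116.39] [3.14 0.   2.56] [-0.38  0.52 -0.36] 0.0015817202297542733
```

View pics/wrist6.png

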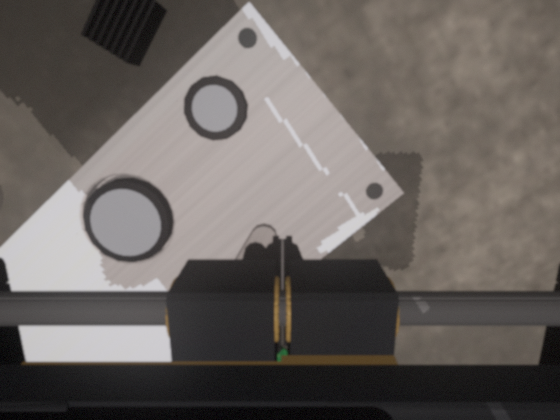

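The peg at (255,250) touches the left side of the closed fingers and the lens is still seated at (128,218). I'll continue the arc.

{"fn": "jog_arm", "kwargs": {
  "motion": [
    [0,0,0,1.3,-3.7,0,0],
    [0,0,0,1.3,-3.7,0,0],
    [0,0,0,1.3,-3.7,0,0],
    [0,0,0,0.3,-3.9,0,0],
    [0,0,0,0.3,-3.9,0,0],
    [0,0,0,0.2,-3.9,0,0],
    [0,0,0,-0.7,-3.8,0,0],
    [0,0,0,-0.7,-3.8,0,0],
    [0,0,0,-0.8,-3.8,0,0]
  ]
}}

```text
t: 10.9
eef_pos: [532.8, 106.7, 116.3]
tcp_rot: [3.142, 0.0, 2.564]
ft_force: [-0.9, 0.7, 0.2]
opening: 0.003
grip_force: 0.4
```

{"fn": "jog_arm", "kwargs": {
  "motion": [
    [0,0,0,-1.7,-3.6,0,0],
    [0,0,0,-1.7,-3.6,0,0],
    [0,0,0,-1.7,-3.5,0,0],
    [0,0,0,-1.4,-1.5,0,0],
    [0,0,0,-1.4,-1.5,0,0],
    [0,0,0,0,0,0,0]
  ]
}}

```text
t: 11.65
eef_pos: [532.1, 91.0, 116.2]
tcp_rot: [3.142, 0.0, 2.564]
ft_force: [-0.5, 0.5, 0.4]
opening: 0.004
grip_force: 0.0
```

```bash
python3 - <<'E'
from h import *
np.set_printoptions(precision=2,suppress=True)
r=shot('wrist','wrist7.png');s=env.state();print(s['t'],s['eef_pos'],s['tcp_rot'],s['ft_force'],s['opening'])
E
```

```text
11.7 [532.07  91.09 116.23] [3.14 0.   2.56] [0.43 0.36 0.19] 0.003894346264709352
```

View pics/wrist7.png

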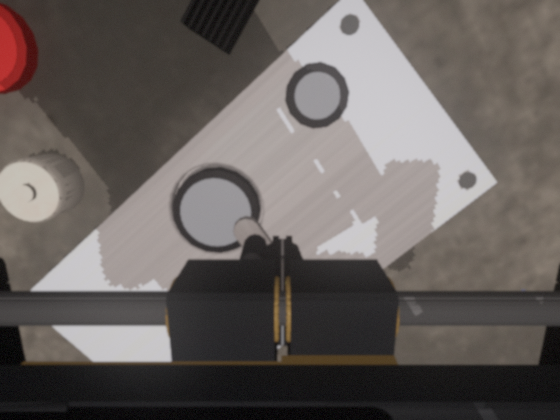

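The keeper's tip at (245,228) stands over the edge of the seated lens at (216,208). I'll back away, rise, and measure its angle.

{"fn": "jog_arm", "kwargs": {
  "motion": [
    [0,0,0,0,5,0,0],
    [0,0,0,0,7,0,0],
    [0,0,0,0,0,-30,0],
    [0,0,0,0,0,-30,0],
    [0,0,0,-25,0,-10,0],
    [0,0,0,-35,0,0,0],
    [0,0,0,0,0,0,0]
  ]
}}

```text
t: 12.58
eef_pos: [590.3, 67.8, 186.3]
tcp_rot: [3.141, 0.001, 2.563]
ft_force: [0.8, -0.0, -0.3]
opening: 0.005
grip_force: 0.0
```

```bash
python3 - <<'E'
from h import *
np.set_printoptions(precision=1,suppress=True)
r=shot('wrist');s=env.state();print(s['t'],s['eef_pos'])
L=np.array([498,72.5]);P=np.array([567,82.5,30])
im=r['color'][:,:,::-1].copy()
print('pred lens,pivot',proj(r,[498,72.5,22]),proj(r,P))
for a in [1.45,1.5,1.55,1.6]:
    w=a+.145+np.pi/2; print(a,proj(r,P+60*np.array([np.cos(w),np.sin(w),0])),proj(r,P+np.array([45*np.cos(w),45*np.sin(w),26])))
u,v=map(int,proj(r,[520,75,30]));x0=max(0,u-120);y0=max(0,v-100)
print(x0,y0)
cv2.imwrite('pics/crop8.png',cv2.resize(im[y0:y0+200,x0:x0+240],None,fx=3,fy=3,interpolation=cv2.INTER_CUBIC))
E
```

```text
12.625 [589.1  68.4 185.9]
pred lens,pivot [np.float64(211.5462120329812), np.float64(94.75413430405895)] [np.float64(281.1154128199866), np.float64(174.6527132384088)]
1.45 [np.float64(228.25509002502884), np.float64(99.02373261060913)] [np.float64(237.41792210454724), np.float64(120.13514314047185)]
1.5 [np.float64(224.60044226989268), np.float64(101.86281034477032)] [np.float64(234.38441223984154), np.float64(122.4476621154414)]
1.55 [np.float64(221.10828365901747), np.float64(104.88175999529722)] [np.float64(231.48214565287114), np.float64(124.90833784590495)]
1.6 [np.float64(217.7876559034707), np.float64(108.07083622647218)] [np.float64(228.71861055267397), np.float64(127.50953007633984)]
112 21
```

View pics/crop8.png

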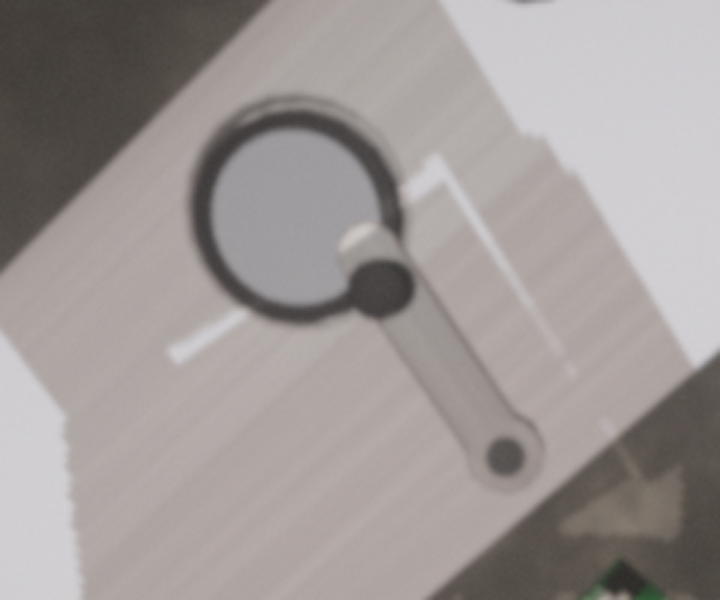

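Pivot at crop (505,456), peg at (380,286), lens still seated at (297,215). The angle comes out at about 1.40, because the fingertips are thinner than I assumed. I'll push the peg about 7 mm further.

{"fn": "jog_arm", "kwargs": {
  "motion": [
    [0,0,0,30,-2.5,0,0],
    [0,0,0,29.5,-2,0,0],
    [0,0,0,0,0,25,0],
    [0,0,0,0,0,25,0],
    [0,0,0,0,0,20,0],
    [0,0,0,0,-4,0,0],
    [0,0,0,0,-4,0,0],
    [0,0,0,0,-3,0,0],
    [0,0,0,0,-3,0,0],
    [0,0,0,0,0,0,0]
  ]
}}

```text
t: 13.88
eef_pos: [529.0, 85.2, 116.7]
tcp_rot: [3.141, 0.001, 2.564]
ft_force: [1.3, 0.1, 1.2]
opening: 0.005
grip_force: 0.7
```

{"fn": "jog_arm", "kwargs": {
  "motion": [
    [0,0,0,0,5,0,0],
    [0,0,0,0,7,0,0],
    [0,0,0,0,0,-30,0],
    [0,0,0,0,0,-30,0],
    [0,0,0,-25,0,-10,0],
    [0,0,0,-35,0,0,0],
    [0,0,0,0,0,0,0],
    [0,0,0,0,0,0,0]
  ]
}}

```text
t: 14.88
eef_pos: [585.1, 63.2, 185.8]
tcp_rot: [-3.141, -0.001, 2.564]
ft_force: [0.5, -0.1, 0.5]
opening: 0.011
grip_force: 0.0
```

```bash
python3 - <<'E'
from h import *
np.set_printoptions(precision=1,suppress=True)
r=shot('wrist');s=env.state();print(s['t'],s['eef_pos'],s['ft_force'])
P=np.array([567,82.5,30]);im=r['color'][:,:,::-1].copy()
print(proj(r,P))
for a in [1.4,1.45,1.5,1.55,1.6]:
    w=a+.145+np.pi/2; print(a,np.array(proj(r,P+60*np.array([np.cos(w),np.sin(w),0]))),np.array(proj(r,P+np.array([45*np.cos(w),45*np.sin(w),26]))))
u,v=map(int,proj(r,[520,75,30]));x0=max(0,u-120);y0=max(0,v-100)
print(x0,y0)
cv2.imwrite('pics/crop9.png',cv2.resize(im[y0:y0+200,x0:x0+240],None,fx=3,fy=3,interpolation=cv2.INTER_CUBIC))
E
```

```text
14.925 [585.   63.3 185.9] [-0.1  0.5 -0.1]
[np.float64(291.42110212007924), np.float64(177.9588953815307)]
1.4 [243.1  99.9] [252.6 121.7]
1.45 [239.3 102.5] [249.4 123.8]
1.5 [235.6 105.3] [246.4 126.1]
1.55 [232.1 108.3] [243.5 128.6]
1.6 [228.7 111.5] [240.7 131.2]
123 24
```

View pics/crop9.png

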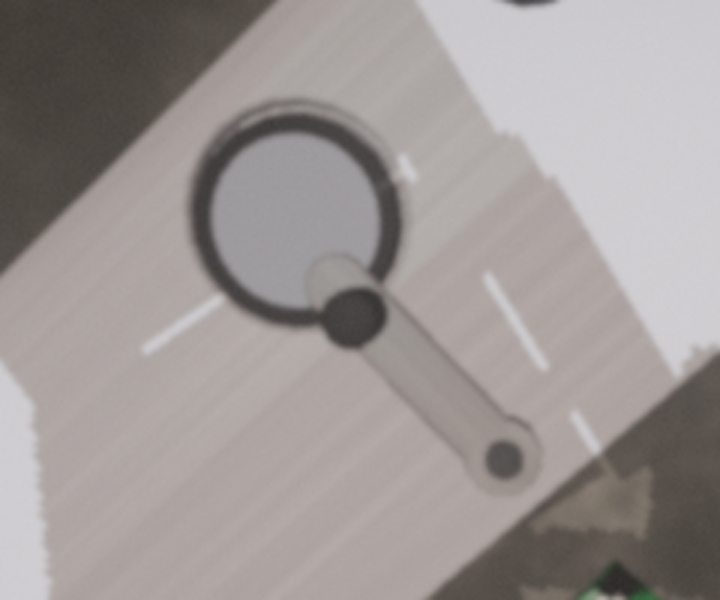

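The pivot is at crop (504,460) and the peg at (353,317), which gives an angle of about 1.58. The arm is square to the jig with its tip over the edge of the seated lens at (297,218). The robot is clear, so I'm handing in.

```bash
python3 -c "
from cell import env
print(env.job_done())"
```

```text
the job is handed in; nothing more can be done
None
```

The larger lens lies flat in the recess, the keeper stands over its edge at about 1.58 rad, the arm is clear, and the job was handed in at about 15 s; I touched none of the other things.

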